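# Set the bottle warmer's pointer and start it

## Robot

A 6-joint arm with a two-finger parallel gripper is mounted at the origin on the work surface. World frame = base frame: x ahead of the robot, y to its left, z up, the work surface at z = 0. Lengths are in m, angles in degrees, forces in N, time in s.
With the tool pointing down it reaches from about 0.325 to 0.75 m from the base axis. Payload 7.6 kg.
Tool frame: the origin (TCP) lies midway between the tips of the shut fingers; the grasp point (between the pads) lies behind it (arm.hold_point_z is the z of the grasp point in the tool frame, in m); z points along the fingers, y is the direction in which the jaws open and shut (so a half turn about z gives the same grasp; the last joint's range is limited). The gripper opens to 85 mm and grips with 20 to 120 N. Pads are 22 mm wide; open, the fingers measure 114 mm over their backs; the gripper's body (76 mm by 85 mm) begins 54 mm behind the grasp point. The pads swing forward as they close: fully open they stand 13 mm farther back than shut.
Start: joints at [-70.892, 2.991, 80.254, -0, 96.75, -4.028], TCP at [0.206, -0.483, 0.231] pointing down, gripper open.
Joint ranges: [-166.34, 166.34], [-52.06, 124.39], [6.96, 135.62], [-60.46, 240.46], [14.63, 156.25], [-167.68, 167.68]. Speed limits (degrees/s): [147.25, 147.25, 172.46, 180, 180, 180].

## Interface

Orientations are given as [roll, pitch, yaw] about the fixed x, y, z axes, in that order (R = Rz(yaw) Ry(pitch) Rx(roll)).
In Python, from workcell import arm gives the robot as it stands.
- The arm moves only by the tool play_rows, never from a script. Its argument "rows" is a list of rows, each an object of numbers: "gripper": the closure, from 0 (fully open) to 1 (shut); "tx", "ty", "tz": the shift along the tool's x, y, z in cm; "wx", "wy", "wz": the turn, a rotation vector about the tool's x, y, z in degrees. A call has 1 to 10 rows; each row shifts and turns the commanded pose from where the row before left it, along the tool's axes as they then stand; what a row does not reach is not made up. A row lasts 1/12 s, in which the tool goes at most 41.7 mm and 7.16 degrees, less where a joint would pass 70% of its speed; a pose out of reach is approached as far as the arm can. A call with a gripper value outside its range is refused whole. The fingers move at their own pace and stop on an object; "force" is the grip in N (left out, the last holds). Time passes only in rows, so rows that do not move let the fingers close. It gives the time, the measured TCP pose, the force and the opening at its end, in the units of the state.
- arm.get_state(): the state, without advancing time (a new reading comes with each control period).
- arm.read_camera(name): name is "side" or "top" or "wrist"; returns a dict with "pixels" (400x640x3 uint8, red, green, blue), "z_map" (400x640 float32, m along the optical axis (not along the pixel's ray), 0 where there is no reading), "intrinsics" (3x3 intrinsics, pixels), "k1" (the pictures are not rectified: a ray, as slopes to the right and down, at radius r is drawn at 1 + k1 r^2 times it, then the intrinsics apply), "R" (3x3) and "t" (3): a world point X has camera coordinates R X + t; the wrist camera has in their place "T_tool_cam" (4x4, takes a point from camera to tool coordinates, whose origin is the TCP and whose axes are the flange's). Camera axes: x right, y down, z forward; pixel columns grow to the right and rows downward; lengths in m; the calibration is good to about 2 mm. A picture is of the moment at which its call begins: read the wrist's pose just before it.
- arm.sign_off(): hands the job in, once; it reports no verdict.
The state is a dict: "time_s": time; "q": joint angles; "joint_velocities": joint speeds; "effort": joint torques, N m; "eef_pos": TCP position; "eef_rot": TCP orientation; "force": force on the tool from outside, world axes, zero at the start; "wrist_torque": the same for the moment, N m; "grip_width": opening from 0.0 (shut) to 1.0 (fully open).
Only numpy, scipy, OpenCV 4.12 (cv2) and the standard library are available. Lean on these libraries where they do the work, as an engineer would, in place of code of your own. Each camera call takes 0.05 s, during which the arm holds its last target.

## Task

Set and start the bottle warmer: with a fingertip against the side of the black pointer arm, push it round until it points at the orange mark, then press the blue start button fully down and let it come back up. Do not pinch the arm between the fingers, do not press start before the pointer is set, and leave the bottles, tin, pacifier box, jug and collar standing where they are.

Things in the scene. Friction and masses are not known exactly. Their poses are not given: they have to be found in the camera images.
- hub (a point): Point on the vertical turning axis of the pointer, at the level of the top of the warmer's white round control deck (deck 200 mm across, 35 mm high, fixed to the table). Axes as the warmer's: z up, -x from the well towards the dial (roughly towards the robot). Behind the hub (+x, centre at 105 mm) stands the warmer's round empty well, 120 mm across and 90 mm high.
- pointer_tip (a point): Outer end of the black pointer arm, 58 mm from the axis, on its centre line, 15 mm above the deck. Turns with the arm: its -x axis points outward along the arm, z up. The arm is a straight bar 14 mm wide, from 6 mm to 24 mm above the deck, black on both sides (pointer_c1 its own +y side, pointer_c2 its -y side) with a thin red stripe along the middle.
- pointer (a joint): Angle of the pointer arm, rad, -1.4 to 1.4 (stops): 0 when it points along the warmer's -x, growing counter-clockwise seen from above. The grey hub is 36 mm across and 29 mm high above the deck. The arm only turns; friction (about 1 N at 45 mm from the axis) keeps it where it is left.
- orange_point (a point): Centre of the top of the orange mark, a disc 20 mm across and 4 mm high on the control deck, 70 to 90 mm from the hub axis. The pointer is to point at this one. It may lie on either side of the pointer.
- green_point (a point): The same for the green mark: not wanted.
- start_top (a point): Centre of the top of the blue round start button (30 mm across), beside the dial on the warmer's -y side. It is pressed straight down.
- start (a joint): Travel of the start button, m: 0 up, 0.006 fully down; a spring, 4 N at full travel, brings it back.
- bottle_sage: Loose empty glass bottle with a grey-green sleeve and white cap, 63 mm across, 127 mm high; origin at the centre of its underside. Bystander.
- bottle_rose: The same with a rose sleeve. Bystander.
- tin: Loose cream tin, 75 mm across, 122 mm high; origin under its centre. Bystander.
- pacifier_box: Loose round rose pacifier box with a white twist cap, 65 mm across, 55 mm high; origin under its centre. Bystander.
- jug: Loose small white ceramic jug, 64 mm across, 75 mm high, handle at its +y; origin under its centre. Bystander.
- collar: Loose grey-green bottle collar ring lying flat, 48 mm across, 16 mm high; origin under its centre. Bystander.

How it is judged (in metres and radians):
On the way, in this order (a step that is already met when the one before it is completed fails the run):
1. the pointer arm points at the orange mark and rests there, the start button not yet pressed (y of orange_point in the frame of pointer_tip between -0.007 and 0.007 m and x of orange_point in the frame of pointer_tip below 0 m and velocity of joint pointer between -0.05 and 0.05 rad/s and value of joint start below 0.002 m), for 0.2 s.
2. the start button is pressed down (y of orange_point in the frame of pointer_tip between -0.007 and 0.007 m and x of orange_point in the frame of pointer_tip below 0 m and value of joint start above 0.0048 m), for 0.05 s.
At the end, for the whole second after the job is handed in: The arm's centre line, drawn on outward, passes within 7 mm of the orange mark's centre and the arm is at rest; the start button has been pressed (over 4.8 of 6 mm) and is up again; every bystander stands upright within 20 mm of where it was (y of orange_point in the frame of pointer_tip between -0.007 and 0.007 m and x of orange_point in the frame of pointer_tip below 0 m and value of joint start below 0.0015 m and velocity of joint pointer between -0.05 and 0.05 rad/s and distance of each of bottle_sage, bottle_rose, tin, pacifier_box, jug, collar from where it was at the start of the episode below 0.02 m and angle between each of bottle_sage, bottle_rose, tin, pacifier_box, jug, collar's own z axis and vertical below 0.2 rad); the robot touches nothing.
It fails at once if the arm is pinched: both of its cheeks are pressed by the fingers at once (over 2 N each) (contact force between the fingers and pointer_c1 above 2 N and contact force between the fingers and pointer_c2 above 2 N).
It fails at once if start is pressed while the pointer is not at the orange mark (value of joint start above 0.003 m and not (y of orange_point in the frame of pointer_tip between -0.007 and 0.007 m and x of orange_point in the frame of pointer_tip below 0 m)).
It fails at once if a bystander is lifted, carried, shoved (over 20 mm) or tipped (distance of any of bottle_sage, bottle_rose, tin, pacifier_box, jug, collar from where it was at the start of the episode above 0.02 m or angle between any of bottle_sage, bottle_rose, tin, pacifier_box, jug, collar's own z axis and vertical above 0.35 rad).
It also fails if it takes over 53 s, if anything falls off the work surface, if the arm or the gripper's body presses on something with over 40 N, if the wrist force passes 120 N, or if a joint passes its speed limit or range.

## Working session

There is one attempt and no reset: what is moved stays moved. The work goes in short steps, Python scripts to look and compute and a tool call to move; the robot and the scene stay as the last step left them, time stands still between calls to the robot, and variables do not carry over. Pictures are saved under pics/ and viewed, and the job is handed in when it is done.

Besides the shell and the picture viewer there is one more tool, called after "Call:" as a command line: name --argument value ..., lists and objects as JSON in quotes. play_rows: Moves the arm, as the interface text tells. Its arguments: {"type":"object","properties":{"rows":{"type":"array","items":{"type":"object","properties":{"gripper":{"type":"number"},"tx":{"type":"number"},"ty":{"type":"number"},"tz":{"type":"number"},"wx":{"type":"number"},"wy":{"type":"number"},"wz":{"type":"number"}}}},"force":{"type":"number"}},"required":["rows"]}

```bash
ls; mkdir -p pics; cat > h.py <<'E'
import numpy as np, cv2
from workcell import arm
from scipy.spatial.transform import Rotation as Ro
def pose():
    s=arm.get_state(); T=np.eye(4); T[:3,:3]=Ro.from_euler('xyz',s['eef_rot'],degrees=True).as_matrix(); T[:3,3]=s['eef_pos']; return T
def cam(n):
    T=pose(); c=arm.read_camera(n)
    if n=='wrist':
        M=T@np.array(c['T_tool_cam']); c['Rw'],c['C']=M[:3,:3],M[:3,3]
    else:
        c['Rw']=np.array(c['R']).T; c['C']=-c['Rw']@np.array(c['t'])
    return c
def rays(c,uv):
    uv=np.asarray(uv,float).reshape(-1,1,2)
    p=cv2.undistortPoints(uv,np.array(c['intrinsics']),np.array([c['k1'],0,0,0.]),).reshape(-1,2)
    return np.c_[p,np.ones(len(p))]
def onplane(c,uv,z):
    d=rays(c,uv)@c['Rw'].T
    return c['C']+d*((z-c['C'][2])/d[:,2])[:,None]
def depthpts(c,uv):
    uv=np.asarray(uv,int).reshape(-1,2); z=c['z_map'][uv[:,1],uv[:,0]]
    return c['C']+(rays(c,uv)*z[:,None])@c['Rw'].T
def save(c,n): cv2.imwrite('pics/'+n+'.png',cv2.cvtColor(c['pixels'],cv2.COLOR_RGB2BGR))
E
python3 - <<'E'
from h import *
print(arm.get_state(), arm.hold_point_z)
for n in ['side','top','wrist']:
    c=cam(n); save(c,n+'0'); print(n,c['C'],c['k1'],c['Rw'][:,2])
E
```

```text
pics
{'time_s': 0.0, 'q': array([-7.08924632e+01,  3.02885816e+00,  8.03146099e+01,  1.41279439e-03,
        9.67499611e+01, -4.02727102e+00]), 'joint_velocities': array([ 0.03910941,  0.08802517,  0.13262993, -0.05486218, -0.07369397,
       -0.00870182]), 'effort': array([-8.61567860e-04, -3.81666827e+01, -3.60185409e+01, -1.56045512e-04,
        6.30264767e-03,  3.15637607e-06]), 'eef_pos': array([ 0.20620115, -0.48247313,  0.23044344]), 'eef_rot': array([-1.79906900e+02, -7.96145091e-03,  2.31349663e+01]), 'force': array([-0.71534455, -0.57132202,  0.10645826]), 'wrist_torque': array([-0.025625  , -0.03024639, -0.03024609]), 'grip_width': 1.0021976710928706} -0.0187
side [0.48318787 0.93802314 0.83603799] -0.050456592912264765 [ 0.0841145  -0.77235679 -0.6295949 ]
top [0.36213639 0.01638763 1.10588121] -0.01679297832008306 [ 0.21426957  0.01115785 -0.97671084]
wrist [ 0.27486033 -0.45376764  0.37266436] -0.026957200823110764 [-0.27040042 -0.11499226 -0.95585584]
```

View pics/top0.png

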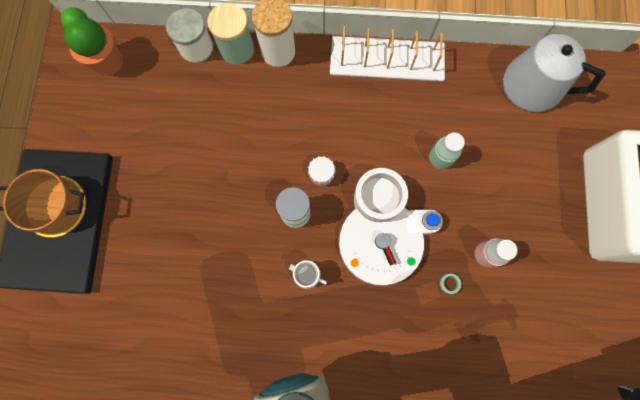

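View pics/side0.png

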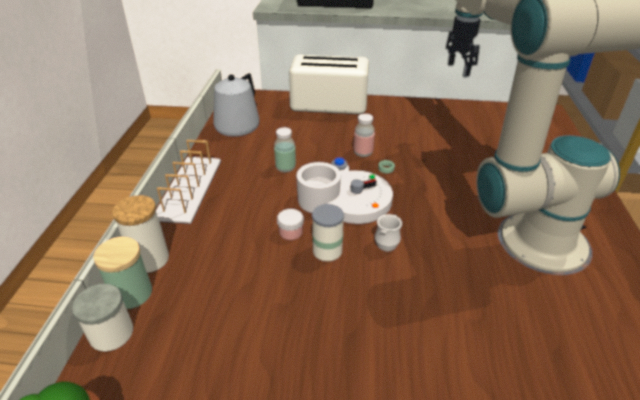

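The top view shows the hub at about (384,241), the pointer running to about (395,264), orange at (354,263), green at (411,261) and the blue button at (432,220). I'll measure these next.

```bash
python3 - <<'E'
from h import *
c=cam('top'); im=c['pixels']; hsv=cv2.cvtColor(im,cv2.COLOR_RGB2HSV)
cv2.imwrite('pics/topz.png',cv2.resize(cv2.cvtColor(im[160:300,260:530],cv2.COLOR_RGB2BGR),None,fx=2.9,fy=2.9,interpolation=cv2.INTER_CUBIC))
roi=np.zeros(im.shape[:2],np.uint8); roi[195:290,335:450]=1
H,S,V=[hsv[...,i].astype(int) for i in range(3)]
ms={'orange':(H>8)&(H<22)&(S>150)&(V>150),'green':(H>50)&(H<85)&(S>120),'blue':(H>100)&(H<125)&(S>120),'black':(V<60),'red':((H<6)|(H>174))&(S>150)}
zs={'orange':.039,'green':.039,'blue':None,'black':.059,'red':.059}
for k,m in ms.items():
    m=(m&(roi>0)).astype(np.uint8); n,l,st,ce=cv2.connectedComponentsWithStats(m)
    for i in range(1,n):
        if st[i,4]<8: continue
        vu=np.argwhere(l==i)[:,::-1]; d=depthpts(c,vu); 
        print(k,st[i],ce[i].round(1),'depth med',np.median(d,0).round(4),'plane',onplane(c,[ce[i]],zs[k] or np.median(d[:,2])).round(4))
# deck ellipse: white
d=depthpts(c,[(384,241),(370,262),(384,275),(400,225),(382,195),(420,240),(381,173)]);print(d.round(4))
E
```

```text
orange [351 259   8   8  49] [354.3 262.5] depth med [ 0.4376 -0.0565  0.0395] plane [[ 0.4381 -0.0571  0.039 ]]
green [407 258   8   7  44] [410.8 261.1] depth med [ 0.4491 -0.1878  0.0404] plane [[ 0.4492 -0.1876  0.039 ]]
blue [426 213  14  13 132] [432.5 219.3] depth med [ 0.5473 -0.2326  0.057 ] plane [[ 0.5471 -0.2327  0.057 ]]
black [384 249   7  15  21] [387. 256.] depth med [ 0.4538 -0.1294  0.0587] plane [[ 0.4558 -0.1293  0.059 ]]
red [386 248   8  16  46] [389.6 255.5] depth med [ 0.4574 -0.1347  0.0604] plane [[ 0.4573 -0.1352  0.059 ]]
[[ 0.4892 -0.121   0.0624]
 [ 0.4415 -0.0933  0.0392]
 [ 0.4139 -0.127   0.0363]
 [ 0.5323 -0.1608  0.0376]
 [ 0.6004 -0.1151  0.045 ]
 [ 0.4997 -0.2085  0.0372]
 [ 0.6425 -0.1059  0.0875]]
```

View pics/topz.png

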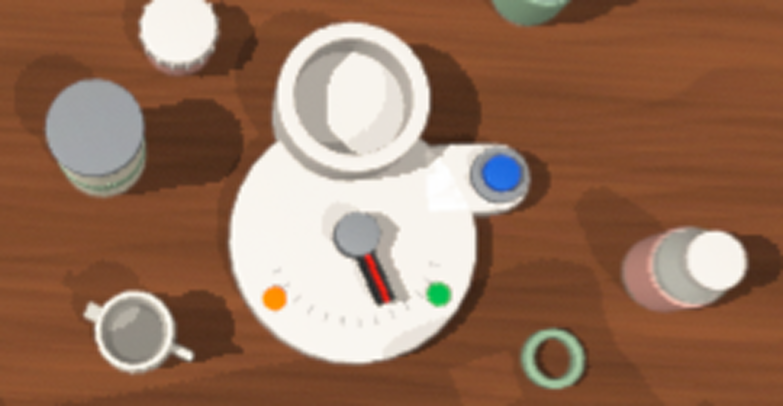

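View pics/wrist0.png

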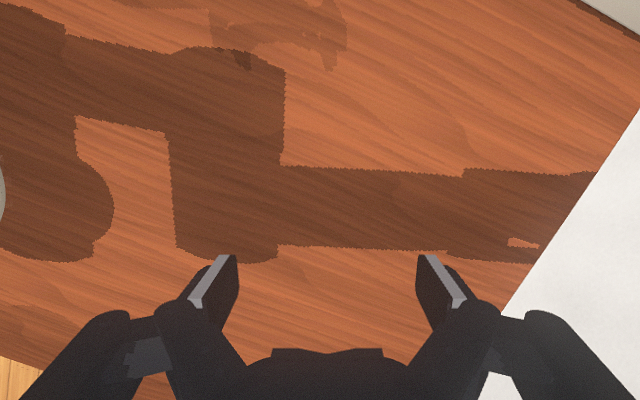

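```bash
python3 - <<'E'
from h import *
for n,box in [('top',(365,225,400,258)),('side',(300,140,410,230))]:
    c=cam(n); im=c['pixels'];hsv=cv2.cvtColor(im,cv2.COLOR_RGB2HSV)
    H,S,V=[hsv[...,i].astype(int) for i in range(3)]
    x0,y0,x1,y1=box; roi=np.zeros(H.shape,bool); roi[y0:y1,x0:x1]=1
    if n=='side':
        cv2.imwrite('pics/sidez.png',cv2.resize(cv2.cvtColor(im[130:260,270:440],cv2.COLOR_RGB2BGR),None,fx=4.5,fy=4.5,interpolation=cv2.INTER_CUBIC))
    uu,vv=np.meshgrid(np.arange(640),np.arange(400))
    uv=np.c_[uu[roi],vv[roi]]; P=depthpts(c,uv)
    # hub top by height
    h=(P[:,2]>.0605)&(P[:,2]<.067)&(np.hypot(P[:,0]-.489,P[:,1]+.122)<.03)
    q=P[h]; 
    (cc,r)=cv2.minEnclosingCircle(q[:,:2].astype(np.float32)); print(n,'hub top n',h.sum(),q.mean(0).round(4),cc,r)
    px=uv[h]; print(' pix mean',px.mean(0),onplane(c,[px.mean(0)],.064).round(4))
    for k,m,z in [('orange',(H>8)&(H<22)&(S>150)&(V>150),.039),('red',((H<6)|(H>174))&(S>150),.059),('blue',(H>100)&(H<125)&(S>120),.057)]:
        R2=roi.copy(); R2[:]=0
        if n=='top': R2[195:290,335:450]=1
        else: R2[150:225,325:400]=1
        vu=np.argwhere(m&R2)[:,::-1]
        if len(vu)<4: continue
        w=onplane(c,vu,z); e=np.linalg.eigh(np.cov(w[:,:2].T))[1][:,1]
        print(' ',k,len(vu),vu.mean(0),w.mean(0).round(4),'dir',e.round(3))
    if n=='top':
        # grey hub by colour
        m=roi&(V>90)&(V<180)&(S<60); k,l,st,ce=cv2.connectedComponentsWithStats(m.astype(np.uint8)); print([ (st[i],ce[i],onplane(c,[ce[i]],.064)) for i in range(1,k) if st[i,4]>20])
        m=((V>185)&(S<60)).astype(np.uint8); m[:200]=0
        k,l,st,ce=cv2.connectedComponentsWithStats(m); i=l[262,370]; vu=np.argwhere(l==i)[:,::-1]
        w=onplane(c,vu,.035); hull=cv2.convexHull(w[:,:2].astype(np.float32))[:,0]
        hull=hull[hull[:,0]<.5]
        A=np.c_[2*hull,np.ones(len(hull))]; s=np.linalg.lstsq(A,(hull**2).sum(1),rcond=None)[0]; print('deck',s[:2],np.sqrt(s[2]+s[0]**2+s[1]**2),len(hull))
E
```

```text
top hub top n 194 [ 0.4884 -0.1201  0.0641] (0.4833894968032837, -0.11988973617553711) 0.025029882788658142
 pix mean [383.69587629 241.27835052] [[ 0.4884 -0.1201  0.064 ]]
  orange 49 [354.28571429 262.51020408] [ 0.4381 -0.0571  0.039 ] dir [-1.    -0.021]
  red 46 [389.56521739 255.5       ] [ 0.4574 -0.1352  0.059 ] dir [-0.902 -0.433]
  blue 132 [432.5        219.31060606] [ 0.5471 -0.2327  0.057 ] dir [-0.214  0.977]
[(array([375, 233,  21,  25, 280], dtype=int32), array([385.12142857, 241.74285714]), array([[ 0.48749746, -0.12342627,  0.064     ]]))]
deck [ 0.48997047 -0.11723014] 0.0983062842561142 22
side hub top n 84 [ 0.4911 -0.1133  0.0634] (0.48441818356513977, -0.11638756841421127) 0.025035081431269646
 pix mean [356.63095238 182.48809524] [[ 0.4911 -0.1125  0.064 ]]
  orange 17 [374.94117647 204.76470588] [ 0.4384 -0.0517  0.039 ] dir [-0.016  1.   ]
  red 19 [369.68421053 181.42105263] [ 0.4554 -0.128   0.059 ] dir [-0.851 -0.525]
  blue 56 [339.07142857 161.14285714] [ 0.547  -0.2222  0.057 ] dir [0.014 1.   ]
```

View pics/sidez.png

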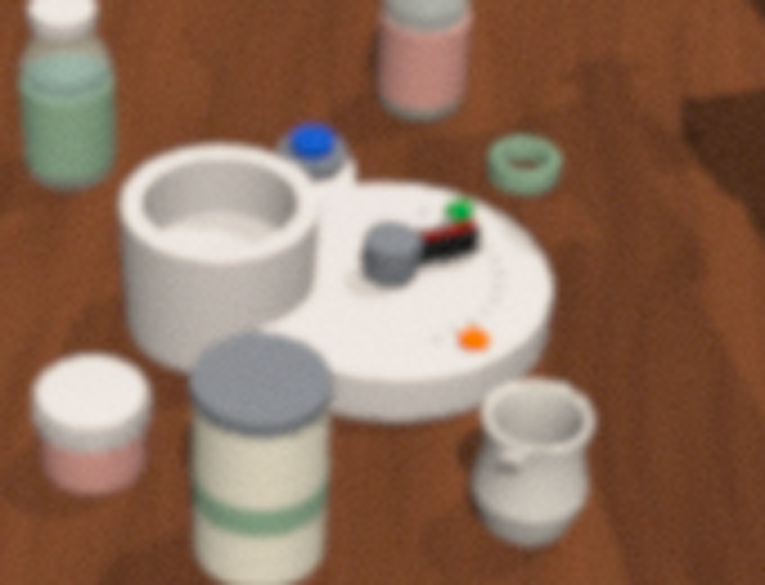

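Call:
play_rows --rows '[{"gripper": 1, "tx": 2.4, "ty": -1.26}, {"gripper": 1, "tx": 2.4, "ty": -1.26}, {"gripper": 1, "tx": 2.4, "ty": -1.26}, {"gripper": 1, "tx": 2.4, "ty": -1.26}, {"gripper": 1, "tx": 2.4, "ty": -1.26}, {"gripper": 1, "tx": 2.4, "ty": -1.26}, {"gripper": 1, "tx": 2.4, "ty": -1.26}, {"gripper": 1, "tx": 2.4, "ty": -1.26}, {"gripper": 1, "tx": 2.4, "ty": -1.26}, {"gripper": 1, "tx": 2.4, "ty": -1.26}]' --force 40

```text
$.rows[0]: bad value
```

Call:
play_rows --rows '[{"gripper": 1, "tx": 2.4, "ty": -1.26}, {"gripper": 1, "tx": 2.4, "ty": -1.26}, {"gripper": 1, "tx": 2.4, "ty": -1.26}, {"gripper": 1, "tx": 2.4, "ty": -1.26}, {"gripper": 1, "tx": 2.4, "ty": -1.26}, {"gripper": 1, "wz": -6}, {"gripper": 1, "wz": -6}, {"gripper": 1, "wz": -6}, {"gripper": 1, "wz": -6}, {"gripper": 1, "wz": -6}]'

```text
$.rows[0]: bad value
```

Call:
play_rows --rows '[{"gripper": 1, "wz": -6.3}, {"gripper": 1, "wz": -6.3}, {"gripper": 1, "wz": -6.3}, {"gripper": 1, "wz": -6.3}, {"gripper": 1, "wz": -6.3}, {"gripper": 1, "wz": -6.3}, {"gripper": 1, "wz": -6.3}, {"gripper": 1, "wz": -6.3}, {"gripper": 1, "wz": -6.3}, {"gripper": 1, "wz": -6.3}]'

```text
$.rows[0]: bad value
```

Call:
play_rows --rows '[{"gripper": 1}, {"gripper": 1}]'

```text
$.rows[0]: bad value
```

Call:
play_rows --rows '[{"gripper": 1, "tx": 2.4, "ty": -1.26, "tz": 0, "wx": 0, "wy": 0, "wz": 0}, {"gripper": 1, "tx": 2.4, "ty": -1.26, "tz": 0, "wx": 0, "wy": 0, "wz": 0}, {"gripper": 1, "tx": 2.4, "ty": -1.26, "tz": 0, "wx": 0, "wy": 0, "wz": 0}]' --force 40

```text
time_s: 0.55
eef_pos: [0.2579, -0.419, 0.2311]
eef_rot: [-180.0, 0.0, 23.1]
force: [0.3, 0.7, -0.2]
grip_width: 0.605
```

Call:
play_rows --rows '[{"gripper": 1, "tx": 2.4, "ty": -1.26, "tz": 0, "wx": 0, "wy": 0, "wz": 0}, {"gripper": 1, "tx": 2.4, "ty": -1.26, "tz": 0, "wx": 0, "wy": 0, "wz": 0}, {"gripper": 1, "tx": 2.4, "ty": -1.26, "tz": 0, "wx": 0, "wy": 0, "wz": 0}, {"gripper": 1, "tx": 2.4, "ty": -1.26, "tz": 0, "wx": 0, "wy": 0, "wz": 0}, {"gripper": 1, "tx": 2.4, "ty": -1.26, "tz": 0, "wx": 0, "wy": 0, "wz": 0}, {"gripper": 1, "tx": 2.4, "ty": -1.26, "tz": 0, "wx": 0, "wy": 0, "wz": 0}, {"gripper": 1, "tx": 2.4, "ty": -1.26, "tz": 0, "wx": 0, "wy": 0, "wz": 0}, {"gripper": 1, "tx": 2.4, "ty": -1.26, "tz": 0, "wx": 0, "wy": 0, "wz": 0}, {"gripper": 1, "tx": 2.4, "ty": -1.26, "tz": 0, "wx": 0, "wy": 0, "wz": 0}, {"gripper": 1, "tx": 2.4, "ty": -1.26, "tz": 0, "wx": 0, "wy": 0, "wz": 0}]'

```text
time_s: 1.38
eef_pos: [0.4295, -0.2084, 0.2314]
eef_rot: [180.0, -0.0, 23.1]
force: [0.6, -0.5, 0.0]
grip_width: 0.0
```

Call:
play_rows --rows '[{"gripper": 1, "tx": 2.4, "ty": -1.26, "tz": 0, "wx": 0, "wy": 0, "wz": 0}, {"gripper": 1, "tx": 2.4, "ty": -1.26, "tz": 0, "wx": 0, "wy": 0, "wz": 0}, {"gripper": 1, "tx": 0, "ty": 0, "tz": 0, "wx": 0, "wy": 0, "wz": -6.5}, {"gripper": 1, "tx": 0, "ty": 0, "tz": 0, "wx": 0, "wy": 0, "wz": -6.5}, {"gripper": 1, "tx": 0, "ty": 0, "tz": 0, "wx": 0, "wy": 0, "wz": -6.5}, {"gripper": 1, "tx": 0, "ty": 0, "tz": 0, "wx": 0, "wy": 0, "wz": -6.5}, {"gripper": 1, "tx": 0, "ty": 0, "tz": 0, "wx": 0, "wy": 0, "wz": -6.5}, {"gripper": 1, "tx": 0, "ty": 0, "tz": 0, "wx": 0, "wy": 0, "wz": -6.5}, {"gripper": 1, "tx": 0, "ty": 0, "tz": 0, "wx": 0, "wy": 0, "wz": -6.5}, {"gripper": 1, "tx": 0, "ty": 0, "tz": 0, "wx": 0, "wy": 0, "wz": -6.5}]'

```text
time_s: 2.22
eef_pos: [0.4631, -0.1675, 0.2312]
eef_rot: [-180.0, 0.0, 75.5]
force: [0.3, 0.2, -0.1]
grip_width: -0.004
```

Call:
play_rows --rows '[{"gripper": 1, "tx": 0, "ty": 0, "tz": 0, "wx": 0, "wy": 0, "wz": -6.5}, {"gripper": 1, "tx": 0, "ty": 0, "tz": 0, "wx": 0, "wy": 0, "wz": -6.5}, {"gripper": 1, "tx": 0, "ty": 0, "tz": 0, "wx": 0, "wy": 0, "wz": -6.5}, {"gripper": 1, "tx": 0, "ty": 0, "tz": 0, "wx": 0, "wy": 0, "wz": -6.5}, {"gripper": 1, "tx": 0, "ty": 0, "tz": 0, "wx": 0, "wy": 0, "wz": -6.5}, {"gripper": 1, "tx": 0, "ty": 0, "tz": 0, "wx": 0, "wy": 0, "wz": -6.5}, {"gripper": 1, "tx": 0, "ty": 0, "tz": 0, "wx": 0, "wy": 0, "wz": 0}, {"gripper": 1, "tx": 0, "ty": 0, "tz": 0, "wx": 0, "wy": 0, "wz": 0}]'

```text
time_s: 2.88
eef_pos: [0.4631, -0.1675, 0.2313]
eef_rot: [-180.0, 0.0, 113.9]
force: [-0.1, -0.3, -0.2]
grip_width: -0.001
```

```bash
python3 - <<'E'
from h import *
c=cam('wrist'); save(c,'wrist1'); print(c['C'])
im=c['pixels'];hsv=cv2.cvtColor(im,cv2.COLOR_RGB2HSV)
H,S,V=[hsv[...,i].astype(int) for i in range(3)]
for k,m,z in [('orange',(H>8)&(H<22)&(S>180)&(V>180),.039),('red',((H<6)|(H>174))&(S>180),.059),('blue',(H>100)&(H<125)&(S>120),.057)]:
    n,l,st,ce=cv2.connectedComponentsWithStats(m.astype(np.uint8))
    for i in range(1,n):
        if st[i,4]>60:
            vu=np.argwhere(l==i)[:,::-1]; w=onplane(c,vu,z); e=np.linalg.eigh(np.cov(w[:,:2].T))[1][:,1]
            print(k,st[i],w.mean(0).round(4),e.round(3),np.median(depthpts(c,vu),0).round(4))
E
```

```text
[ 0.43208378 -0.099457    0.37334171]
orange [341  60  19  19 276] [ 0.4387 -0.0562  0.039 ] [0.628 0.778] [ 0.4387 -0.0561  0.0385]
blue [360 245  25  25 484] [ 0.5467 -0.2303  0.057 ] [-0.605  0.796] [ 0.5469 -0.2304  0.0563]
```

View pics/wrist1.png

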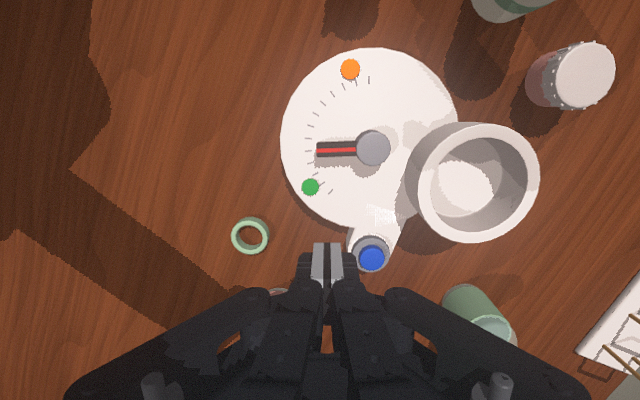

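The wrist view is clear. The hub is at (373,148), the arm tip at about (318,150), orange at (350,69), green at (310,187), the start button at (372,258), and the shut fingertips at about (327,245).

```bash
cat > m.py <<'E'
from h import *
def measure(c,verbose=True):
    im=c['pixels'];hsv=cv2.cvtColor(im,cv2.COLOR_RGB2HSV)
    H,S,V=[hsv[...,i].astype(int) for i in range(3)]
    uu,vv=np.meshgrid(np.arange(640),np.arange(400)); 
    P=depthpts(c,np.c_[uu.ravel(),vv.ravel()]).reshape(400,640,3)
    near=np.hypot(P[...,0]-.489,P[...,1]+.118)<.1
    out={}
    m=near&(H>8)&(H<22)&(S>180)&(V>180); vu=np.argwhere(m)[:,::-1]; out['orange']=onplane(c,vu,.039).mean(0)
    m=near&((H<8)|(H>172))&(S>110)&(V>100); n,l,st,ce=cv2.connectedComponentsWithStats(m.astype(np.uint8)); i=1+np.argmax(st[1:,4])
    vu=np.argwhere(l==i)[:,::-1]; w=onplane(c,vu,.059); out['red']=w.mean(0); out['n']=len(vu); e=np.linalg.eigh(np.cov(w[:,:2].T))[1][:,1]
    m=(np.hypot(P[...,0]-.489,P[...,1]+.118)<.03)&(S<60)&(V>90)&(V<185)&(P[...,2]>.061)&(P[...,2]<.068)
    n,l,st,ce=cv2.connectedComponentsWithStats(m.astype(np.uint8)); i=1+np.argmax(st[1:,4])
    vu=np.argwhere(l==i)[:,::-1]; w=onplane(c,vu,.064)[:,:2].astype(np.float32); out['hub']=w.mean(0); out['hubc']=cv2.minEnclosingCircle(w)
    h=out['hub']; e=e*np.sign(e@(out['red'][:2]-h)); o=out['orange'][:2]-h; r=out['red'][:2]-h; r/=np.linalg.norm(r)
    ang=lambda v:np.degrees(np.arctan2(-v[1],-v[0]))
    out['ang']=dict(orange=ang(o),arm_r=ang(r),arm_e=ang(e),off_r_mm=1e3*(r[0]*o[1]-r[1]*o[0]),off_e_mm=1e3*(e[0]*(out['orange']-out['red'])[1]-e[1]*(out['orange']-out['red'])[0]),rad=np.linalg.norm(o))
    return out
if __name__=='__main__':
    import sys
    for n in sys.argv[1:]:
        c=cam(n); print(n); 
        for k,v in measure(c).items(): print('  ',k,v)
    print({k:np.round(v,3) for k,v in arm.get_state().items() if k in('time_s','eef_pos','eef_rot','force')})
E
python3 m.py wrist top
```

```text
wrist
   orange [ 0.43868395 -0.05621372  0.039     ]
   red [ 0.45766088 -0.13420352  0.059     ]
   n 190
   hub [ 0.4909959  -0.11762172]
   hubc ((0.4906952977180481, -0.11713100969791412), 0.017572704702615738)
   ang {'orange': np.float64(-49.57313970048041), 'arm_r': np.float64(26.4470654294847), 'arm_e': np.float64(25.99415772098187), 'off_r_mm': np.float64(-78.27963838415396), 'off_e_mm': np.float64(-78.41744858989716), 'rad': np.float64(0.0806689744534338)}
top
   orange [ 0.43824027 -0.05640291  0.039     ]
   red [ 0.45885893 -0.13496946  0.059     ]
   n 49
   hub [ 0.49082893 -0.11866793]
   hubc ((0.49054527282714844, -0.11869967728853226), 0.017791302874684334)
   ang {'orange': np.float64(-49.81576467502925), 'arm_r': np.float64(27.01706920317567), 'arm_e': np.float64(25.326850466554355), 'off_r_mm': np.float64(-79.35882615875171), 'off_e_mm': np.float64(-79.83518373124119), 'rad': np.float64(0.08150153395741654)}
{'time_s': np.float64(3.033), 'eef_pos': array([ 0.463, -0.168,  0.231]), 'eef_rot': array([-1.79999e+02,  3.00000e-03,  1.13999e+02]), 'force': array([-0.13 ,  0.015,  0.694])}
```

Call:
play_rows --rows '[{"gripper": 1, "tx": 0, "ty": 0, "tz": 3.1, "wx": 0, "wy": 0, "wz": -2}, {"gripper": 1, "tx": 0, "ty": 0, "tz": 3.1, "wx": 0, "wy": 0, "wz": 0}, {"gripper": 1, "tx": 0, "ty": 0, "tz": 3.1, "wx": 0, "wy": 0, "wz": 0}, {"gripper": 1, "tx": 0, "ty": 0, "tz": 3.1, "wx": 0, "wy": 0, "wz": 0}, {"gripper": 1, "tx": 0, "ty": 0, "tz": 3.1, "wx": 0, "wy": 0, "wz": 0}, {"gripper": 1, "tx": 0, "ty": 0, "tz": 2.5, "wx": 0, "wy": 0, "wz": 0}, {"gripper": 1, "tx": 0, "ty": 0, "tz": 0, "wx": 0, "wy": 0, "wz": 0}, {"gripper": 1, "tx": 0, "ty": 0, "tz": 0, "wx": 0, "wy": 0, "wz": 0}]'

```text
time_s: 3.7
eef_pos: [0.4625, -0.1673, 0.0508]
eef_rot: [-179.9, -0.1, 116.1]
force: [1.0, -0.2, 1.1]
grip_width: -0.002
```

```bash
python3 - <<'E'
from h import *
c=cam('wrist'); save(c,'wrist2'); s=arm.get_state(); print(s['eef_pos'],s['eef_rot'],s['force'])
E
```

```text
[ 0.46365494 -0.16780804  0.0525532 ] [1.79962204e+02 5.35752335e-02 1.16088192e+02] [ 0.5390376  -0.30639645 -0.1252785 ]
```

View pics/wrist2.png

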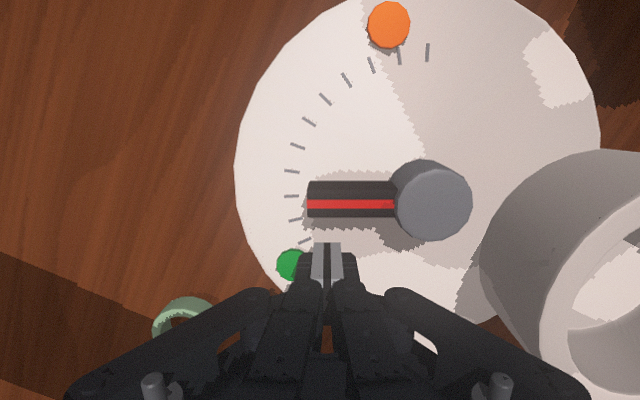

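Call:
play_rows --rows '[{"gripper": 1, "tx": 0, "ty": 0.3, "tz": 0.6, "wx": 0, "wy": 0, "wz": 0}, {"gripper": 1, "tx": 0.4, "ty": 0, "tz": 0, "wx": 0, "wy": 0, "wz": 0}, {"gripper": 1, "tx": 0.4, "ty": 0, "tz": 0, "wx": 0, "wy": 0, "wz": 0}, {"gripper": 1, "tx": 0.4, "ty": 0, "tz": 0, "wx": 0, "wy": 0, "wz": 0}, {"gripper": 1, "tx": 0.3, "ty": 0, "tz": 0, "wx": 0, "wy": 0, "wz": 0}, {"gripper": 1, "tx": 0.32, "ty": -0.11, "tz": 0, "wx": 0, "wy": 0, "wz": 4}, {"gripper": 1, "tx": 0.32, "ty": -0.11, "tz": 0, "wx": 0, "wy": 0, "wz": 4}, {"gripper": 1, "tx": 0.32, "ty": -0.11, "tz": 0, "wx": 0, "wy": 0, "wz": 4}, {"gripper": 1, "tx": 0.32, "ty": -0.11, "tz": 0, "wx": 0, "wy": 0, "wz": 4}]'

```text
time_s: 4.5
eef_pos: [0.4507, -0.1423, 0.0459]
eef_rot: [179.9, 0.1, 99.9]
force: [0.8, -1.6, 0.3]
grip_width: 0.002
```

```bash
python3 m.py wrist; python3 - <<'E'
from h import *
c=cam('wrist'); save(c,'wrist3')
E
```

```text
wrist
   orange [ 0.43841332 -0.05563496  0.039     ]
   red [ 0.45427902 -0.12372441  0.059     ]
   n 876
   hub [ 0.49045408 -0.11594595]
   hubc ((0.49017706513404846, -0.11658435314893723), 0.01785707287490368)
   ang {'orange': np.float64(-49.209957645601925), 'arm_r': np.float64(12.135120093442348), 'arm_e': np.float64(9.831081504362764), 'off_r_mm': np.float64(-69.90320974391183), 'off_e_mm': np.float64(-69.79855314881421), 'rad': np.float64(0.07965962504942467)}
{'time_s': np.float64(4.55), 'eef_pos': array([ 0.451, -0.142,  0.046]), 'eef_rot': array([1.79957e+02, 4.60000e-02, 9.97170e+01]), 'force': array([-0.102, -0.354,  0.959])}
```

View pics/wrist3.png

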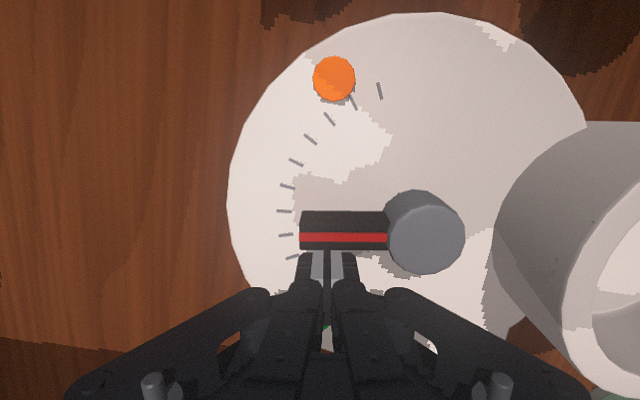

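Call:
play_rows --rows '[{"gripper": 1, "tx": 0.31, "ty": -0.1, "tz": 0, "wx": 0, "wy": 0, "wz": 4}, {"gripper": 1, "tx": 0.31, "ty": -0.1, "tz": 0, "wx": 0, "wy": 0, "wz": 4}, {"gripper": 1, "tx": 0.31, "ty": -0.1, "tz": 0, "wx": 0, "wy": 0, "wz": 4}, {"gripper": 1, "tx": 0.31, "ty": -0.1, "tz": 0, "wx": 0, "wy": 0, "wz": 4}, {"gripper": 1, "tx": 0.31, "ty": -0.1, "tz": 0, "wx": 0, "wy": 0, "wz": 4}, {"gripper": 1, "tx": 0.31, "ty": -0.1, "tz": 0, "wx": 0, "wy": 0, "wz": 4}, {"gripper": 1, "tx": 0.31, "ty": -0.1, "tz": 0, "wx": 0, "wy": 0, "wz": 4}, {"gripper": 1, "tx": 0.31, "ty": -0.1, "tz": 0, "wx": 0, "wy": 0, "wz": 4}, {"gripper": 1, "tx": 0.31, "ty": -0.1, "tz": 0, "wx": 0, "wy": 0, "wz": 4}, {"gripper": 1, "tx": 0.31, "ty": -0.1, "tz": 0, "wx": 0, "wy": 0, "wz": 4}]'

```text
time_s: 5.43
eef_pos: [0.4448, -0.1108, 0.0453]
eef_rot: [-180.0, 0.0, 60.1]
force: [-1.1, -0.2, 1.4]
grip_width: -0.002
```

Call:
play_rows --rows '[{"gripper": 1, "tx": 0.31, "ty": -0.1, "tz": 0, "wx": 0, "wy": 0, "wz": 4}, {"gripper": 1, "tx": 0.31, "ty": -0.1, "tz": 0, "wx": 0, "wy": 0, "wz": 4}, {"gripper": 1, "tx": 0, "ty": 0, "tz": 0, "wx": 0, "wy": 0, "wz": 0}, {"gripper": 1, "tx": 0, "ty": 0, "tz": 0, "wx": 0, "wy": 0, "wz": 0}]'

```text
time_s: 5.77
eef_pos: [0.4468, -0.1044, 0.0454]
eef_rot: [180.0, -0.0, 52.4]
force: [-0.5, -0.0, -0.2]
grip_width: 0.002
```

```bash
python3 m.py wrist; python3 - <<'E'
from h import *
c=cam('wrist'); save(c,'wrist4')
E
```

```text
wrist
   orange [ 0.43894039 -0.05534173  0.039     ]
   red [ 0.46160325 -0.0936413   0.059     ]
   n 846
   hub [ 0.4918036  -0.11555846]
   hubc ((0.49172696471214294, -0.11584585160017014), 0.01795552857220173)
   ang {'orange': np.float64(-48.720678348914106), 'arm_r': np.float64(-35.969353369871435), 'arm_e': np.float64(-38.24446080955882), 'off_r_mm': np.float64(-17.685954928834118), 'off_e_mm': np.float64(-16.05087557305655), 'rad': np.float64(0.08012846923962183)}
{'time_s': np.float64(5.817), 'eef_pos': array([ 0.447, -0.105,  0.045]), 'eef_rot': array([ 1.79981e+02, -8.00000e-03,  5.23340e+01]), 'force': array([-1.011,  0.148, -0.381])}
```

View pics/wrist4.png

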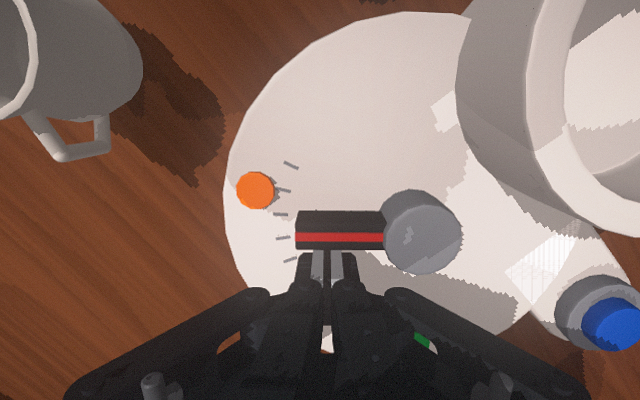

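Call:
play_rows --rows '[{"gripper": 1, "tx": 0.31, "ty": -0.1, "tz": 0, "wx": 0, "wy": 0, "wz": 4}, {"gripper": 1, "tx": 0.31, "ty": -0.1, "tz": 0, "wx": 0, "wy": 0, "wz": 4}, {"gripper": 1, "tx": 0.2, "ty": -0.05, "tz": 0, "wx": 0, "wy": 0, "wz": 2.5}, {"gripper": 1, "tx": 0, "ty": 0, "tz": 0, "wx": 0, "wy": 0, "wz": 0}, {"gripper": 1, "tx": 0, "ty": 0, "tz": 0, "wx": 0, "wy": 0, "wz": 0}]'

```text
time_s: 6.28
eef_pos: [0.4503, -0.0968, 0.0453]
eef_rot: [180.0, -0.0, 41.8]
force: [-1.0, -0.0, 0.1]
grip_width: -0.0
```

```bash
python3 m.py wrist; python3 - <<'E'
from h import *
c=cam('wrist'); save(c,'wrist5')
E
```

```text
wrist
   orange [ 0.43917911 -0.05540297  0.039     ]
   red [ 0.46684115 -0.08914077  0.059     ]
   n 833
   hub [ 0.4921916  -0.11559182]
   hubc ((0.4914400279521942, -0.11576603353023529), 0.0179734043776989)
   ang {'orange': np.float64(-48.627386030873765), 'arm_r': np.float64(-46.21713781981624), 'arm_e': np.float64(-48.80288460374915), 'off_r_mm': np.float64(-3.3730177585616152), 'off_e_mm': np.float64(-1.4072072423734274), 'rad': np.float64(0.08020613470791879)}
{'time_s': np.float64(6.333), 'eef_pos': array([ 0.45 , -0.097,  0.045]), 'eef_rot': array([ 1.79982e+02, -1.10000e-02,  4.17740e+01]), 'force': array([0.719, 0.883, 0.789])}
```

View pics/wrist5.png

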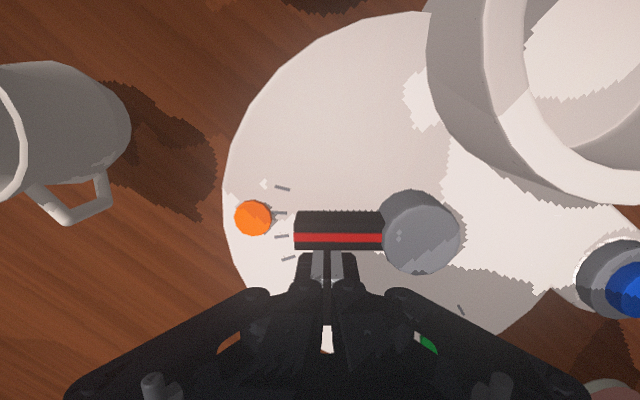

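Call:
play_rows --rows '[{"gripper": 1, "tx": 0.12, "ty": -0.03, "tz": 0, "wx": 0, "wy": 0, "wz": 1.5}, {"gripper": 1, "tx": 0, "ty": 0, "tz": 0, "wx": 0, "wy": 0, "wz": 0}, {"gripper": 1, "tx": 0, "ty": 0, "tz": 0, "wx": 0, "wy": 0, "wz": 0}, {"gripper": 1, "tx": -0.5, "ty": 0, "tz": 0, "wx": 0, "wy": 0, "wz": 0}, {"gripper": 1, "tx": -1.5, "ty": 0, "tz": 0, "wx": 0, "wy": 0, "wz": 0}, {"gripper": 1, "tx": -1, "ty": 0, "tz": -2, "wx": 0, "wy": 0, "wz": 0}, {"gripper": 1, "tx": 0, "ty": 0, "tz": -3.5, "wx": 0, "wy": 0, "wz": 0}, {"gripper": 1, "tx": 0, "ty": 0, "tz": -3.5, "wx": 0, "wy": 0, "wz": 0}, {"gripper": 1, "tx": 0, "ty": 0, "tz": -2, "wx": 0, "wy": 0, "wz": 0}, {"gripper": 1, "tx": 0, "ty": 0, "tz": 0, "wx": 0, "wy": 0, "wz": 0}]'

```text
time_s: 7.22
eef_pos: [0.43, -0.1161, 0.1607]
eef_rot: [179.5, -0.3, 40.2]
force: [0.1, -0.1, 0.3]
grip_width: -0.002
```

```bash
python3 m.py wrist side; python3 - <<'E'
from h import *
c=cam('wrist'); save(c,'wrist6')
E
```

```text
wrist
   orange [ 0.43909959 -0.05584715  0.039     ]
   red [ 0.46751551 -0.08864041  0.059     ]
   n 304
   hub [ 0.4917506  -0.11682065]
   hubc ((0.4916473627090454, -0.11669711023569107), 0.01745644398033619)
   ang {'orange': np.float64(-49.189181845613575), 'arm_r': np.float64(-49.304370500029165), 'arm_e': np.float64(-49.91903959789949), 'off_r_mm': np.float64(0.16195921796528095), 'off_e_mm': np.float64(0.6274467150795271), 'rad': np.float64(0.0805598949024782)}
side
   orange [ 0.43871781 -0.05103893  0.039     ]
   red [ 0.4652308  -0.08086293  0.059     ]
   n 27
   hub [ 0.49185866 -0.11050305]
   hubc ((0.49178194999694824, -0.10961715131998062), 0.016626616939902306)
   ang {'orange': np.float64(-48.21403382336566), 'arm_r': np.float64(-48.06435460435477), 'arm_e': np.float64(-58.11570263163559), 'off_r_mm': np.float64(-0.2083361258620811), 'off_e_mm': np.float64(6.75941388114264), 'rad': np.float64(0.07974917552486092)}
{'time_s': np.float64(7.317), 'eef_pos': array([ 0.428, -0.115,  0.156]), 'eef_rot': array([ 1.79914e+02, -4.80000e-02,  4.01630e+01]), 'force': array([-0.233, -0.156, -0.53 ])}
```

View pics/wrist6.png

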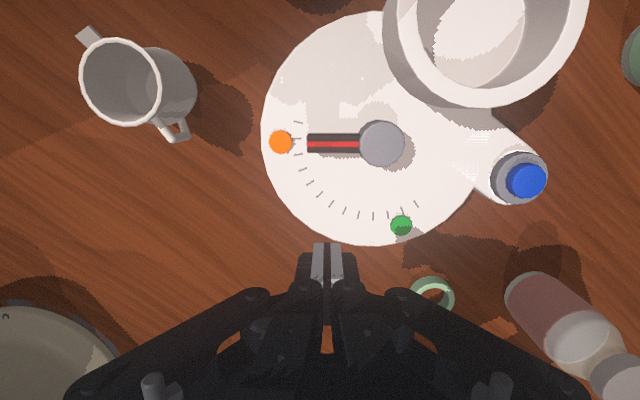

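```bash
python3 - <<'E'
from h import *
c=cam('top'); uu,vv=np.meshgrid(np.arange(640),np.arange(400)); P=depthpts(c,np.c_[uu.ravel(),vv.ravel()]).reshape(400,640,3)
m=(P[...,2]>.08)&(P[...,2]<.14); n,l,st,ce=cv2.connectedComponentsWithStats(m.astype(np.uint8))
for i in range(1,n):
    if 30<st[i,4]<3000:
        w=P[l==i]; print(st[i],np.median(w,0).round(3),w.min(0).round(3),w.max(0).round(3), np.hypot(*(np.median(w,0)[:2]-[.547,-.2305])).round(3))
c=cam('wrist'); hsv=cv2.cvtColor(c['pixels'],cv2.COLOR_RGB2HSV).astype(int); m=(hsv[...,0]>100)&(hsv[...,0]<125)&(hsv[...,1]>150)&(hsv[...,2]>120)
vu=np.argwhere(m)[:,::-1]; d=np.median(depthpts(c,vu),0); print('blue',d,onplane(c,vu,.057).mean(0),len(vu)); print(pose()[:3,3])
E
```

```text
[  66   21   49   45 1016] [0.901 0.589 0.092] [0.873 0.563 0.08 ] [0.984 0.669 0.14 ] 0.893
[255  25  39  27 464] [0.946 0.158 0.11 ] [0.938 0.123 0.08 ] [0.991 0.211 0.14 ] 0.557
[342  27   4  26  61] [ 0.972 -0.002  0.093] [ 0.946 -0.005  0.081] [1.008e+00 1.000e-03 9.700e-02] 0.483
[366  28   4  26  62] [ 0.98  -0.062  0.092] [ 0.945 -0.065  0.082] [ 1.012 -0.059  0.098] 0.465
[390  30   4  26  65] [ 0.971 -0.122  0.092] [ 0.947 -0.125  0.08 ] [ 1.009 -0.119  0.097] 0.438
[415  31   4  26  59] [ 0.981 -0.182  0.091] [ 0.945 -0.186  0.082] [ 1.009 -0.179  0.097] 0.436
[439  32   4  27  77] [ 0.975 -0.242  0.092] [ 0.945 -0.246  0.08 ] [ 1.011 -0.239  0.097] 0.428
[ 517   43   59   56 1177] [ 0.88  -0.459  0.111] [ 0.856 -0.557  0.08 ] [ 0.977 -0.431  0.14 ] 0.404
[585  76  17  17 123] [ 0.884 -0.599  0.108] [ 0.878 -0.613  0.081] [ 0.895 -0.589  0.14 ] 0.5
[437 132  28  28 582] [ 0.708 -0.259  0.122] [ 0.686 -0.294  0.08 ] [ 0.742 -0.234  0.133] 0.164
[ 597  134   43  127 2096] [ 0.604 -0.617  0.111] [ 0.478 -0.693  0.08 ] [ 0.755 -0.612  0.14 ] 0.391
[   0  169   84   63 1524] [0.531 0.667 0.101] [0.459 0.563 0.08 ] [0.6   0.757 0.115] 0.898
[355 168  53  52 819] [ 0.602 -0.101  0.09 ] [ 0.536 -0.167  0.08 ] [ 0.655 -0.049  0.097] 0.141
[276 187  34  36 949] [0.55  0.089 0.122] [0.515 0.053 0.08 ] [0.59  0.127 0.128] 0.32
[486 238  31  27 633] [ 0.477 -0.366  0.125] [ 0.45  -0.397  0.081] [ 0.509 -0.346  0.133] 0.153
blue [ 0.54828209 -0.23077002  0.05656442] [ 0.54804879 -0.23056103  0.057     ] 941
[ 0.42717591 -0.11484226  0.15364774]
```

Call:
play_rows --rows '[{"gripper": 1, "tx": 0.28, "ty": 2.77, "tz": 0, "wx": 0, "wy": 0, "wz": 0}, {"gripper": 1, "tx": 0.28, "ty": 2.77, "tz": 0, "wx": 0, "wy": 0, "wz": 0}, {"gripper": 1, "tx": 0.28, "ty": 2.77, "tz": 0, "wx": 0, "wy": 0, "wz": 0}, {"gripper": 1, "tx": 0.28, "ty": 2.77, "tz": 0, "wx": 0, "wy": 0, "wz": 0}, {"gripper": 1, "tx": 0.28, "ty": 2.77, "tz": 0, "wx": 0, "wy": 0, "wz": 0}, {"gripper": 1, "tx": 0.28, "ty": 2.77, "tz": 0, "wx": 0, "wy": 0, "wz": 0}, {"gripper": 1, "tx": 0, "ty": 0, "tz": 3, "wx": 0, "wy": 0, "wz": 0}, {"gripper": 1, "tx": 0, "ty": 0, "tz": 3, "wx": 0, "wy": 0, "wz": 0}, {"gripper": 1, "tx": 0, "ty": 0, "tz": 2, "wx": 0, "wy": 0, "wz": 0}, {"gripper": 1, "tx": 0, "ty": 0, "tz": 0, "wx": 0, "wy": 0, "wz": 0}]'

```text
time_s: 8.3
eef_pos: [0.5445, -0.2297, 0.0679]
eef_rot: [-179.3, 0.3, 40.1]
force: [0.5, 1.6, -0.6]
grip_width: 0.001
```

```bash
python3 - <<'E'
from h import *
c=cam('wrist'); save(c,'wrist7'); hsv=cv2.cvtColor(c['pixels'],cv2.COLOR_RGB2HSV).astype(int); m=(hsv[...,0]>100)&(hsv[...,0]<125)&(hsv[...,1]>150)&(hsv[...,2]>120)
vu=np.argwhere(m)[:,::-1];  print('blue',len(vu))
if len(vu): print(np.median(depthpts(c,vu),0))
s=arm.get_state(); print(s['eef_pos'],s['eef_rot'],s['force'])
E
```

```text
blue 888
[ 0.55458634 -0.22801744  0.05632257]
[ 0.54584861 -0.23030771  0.07129351] [-179.58496466    0.18241095   40.14313496] [-0.23994871  0.17346894  0.31361855]
```

View pics/wrist7.png

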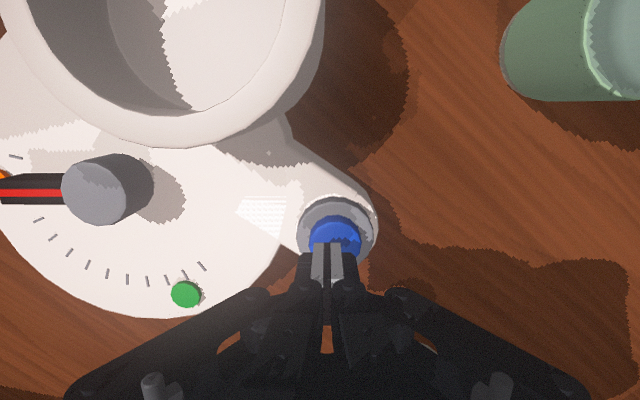

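Call:
play_rows --rows '[{"gripper": 1, "tx": 0.15, "ty": 0.05, "tz": 0.7, "wx": 0, "wy": 0, "wz": 0}, {"gripper": 1, "tx": 0, "ty": 0, "tz": 0.6, "wx": 0, "wy": 0, "wz": 0}, {"gripper": 1, "tx": 0, "ty": 0, "tz": 0.3, "wx": 0, "wy": 0, "wz": 0}, {"gripper": 1, "tx": 0, "ty": 0, "tz": 0.3, "wx": 0, "wy": 0, "wz": 0}, {"gripper": 1, "tx": 0, "ty": 0, "tz": 0, "wx": 0, "wy": 0, "wz": 0}, {"gripper": 1, "tx": 0, "ty": 0, "tz": 0, "wx": 0, "wy": 0, "wz": 0}]'

```text
time_s: 8.85
eef_pos: [0.5496, -0.2308, 0.0569]
eef_rot: [180.0, -0.0, 40.1]
force: [-0.3, 1.0, 1.0]
grip_width: 0.003
```

Call:
play_rows --rows '[{"gripper": 1, "tx": 0, "ty": 0, "tz": 0.2, "wx": 0, "wy": 0, "wz": 0}, {"gripper": 1, "tx": 0, "ty": 0, "tz": 0.2, "wx": 0, "wy": 0, "wz": 0}, {"gripper": 1, "tx": 0, "ty": 0, "tz": 0, "wx": 0, "wy": 0, "wz": 0}, {"gripper": 1, "tx": 0, "ty": 0, "tz": 0, "wx": 0, "wy": 0, "wz": 0}]'

```text
time_s: 9.18
eef_pos: [0.5498, -0.2309, 0.0528]
eef_rot: [179.9, -0.0, 40.1]
force: [0.7, 0.5, 3.5]
grip_width: 0.001
```

Call:
play_rows --rows '[{"gripper": 1, "tx": 0, "ty": 0, "tz": 0.15, "wx": 0, "wy": 0, "wz": 0}, {"gripper": 1, "tx": 0, "ty": 0, "tz": 0, "wx": 0, "wy": 0, "wz": 0}, {"gripper": 1, "tx": 0, "ty": 0, "tz": 0, "wx": 0, "wy": 0, "wz": 0}]'

```text
time_s: 9.43
eef_pos: [0.5498, -0.2308, 0.0512]
eef_rot: [179.9, -0.0, 40.1]
force: [1.1, 0.1, 3.5]
grip_width: -0.004
```

Call:
play_rows --rows '[{"gripper": 1, "tx": 0, "ty": 0, "tz": 0.1, "wx": 0, "wy": 0, "wz": 0}, {"gripper": 1, "tx": 0, "ty": 0, "tz": 0, "wx": 0, "wy": 0, "wz": 0}, {"gripper": 1, "tx": 0, "ty": 0, "tz": 0, "wx": 0, "wy": 0, "wz": 0}]'

```text
time_s: 9.68
eef_pos: [0.5498, -0.2309, 0.051]
eef_rot: [179.9, -0.0, 40.1]
force: [-1.1, 0.0, 7.5]
grip_width: -0.002
```

Call:
play_rows --rows '[{"gripper": 1, "tx": 0, "ty": 0, "tz": 0.1, "wx": 0, "wy": 0, "wz": 0}, {"gripper": 1, "tx": 0, "ty": 0, "tz": 0, "wx": 0, "wy": 0, "wz": 0}, {"gripper": 1, "tx": 0, "ty": 0, "tz": 0, "wx": 0, "wy": 0, "wz": 0}]'

```text
time_s: 9.93
eef_pos: [0.5499, -0.2309, 0.0509]
eef_rot: [179.9, -0.0, 40.1]
force: [-4.0, 2.3, 13.6]
grip_width: 0.0
```

The press bottomed out: 13.6 N at z = 0.0509. I'll lift off and check that the ring around the button isn't what stopped it.

Call:
play_rows --rows '[{"gripper": 1, "tx": 0, "ty": 0, "tz": -1, "wx": 0, "wy": 0, "wz": 0}, {"gripper": 1, "tx": 0, "ty": 0, "tz": -3, "wx": 0, "wy": 0, "wz": 0}, {"gripper": 1, "tx": 0, "ty": 0, "tz": -3, "wx": 0, "wy": 0, "wz": 0}, {"gripper": 1, "tx": 0, "ty": 0, "tz": -3, "wx": 0, "wy": 0, "wz": 0}, {"gripper": 1, "tx": -2.5, "ty": -1, "tz": -3, "wx": 0, "wy": 0, "wz": 0}, {"gripper": 1, "tx": -2.5, "ty": -1, "tz": 0, "wx": 0, "wy": 0, "wz": 0}, {"gripper": 1, "tx": -2.5, "ty": -1, "tz": 0, "wx": 0, "wy": 0, "wz": 0}, {"gripper": 1, "tx": 0, "ty": 0, "tz": 0, "wx": 0, "wy": 0, "wz": 0}, {"gripper": 1, "tx": 0, "ty": 0, "tz": 0, "wx": 0, "wy": 0, "wz": 0}]'

```text
time_s: 10.68
eef_pos: [0.4716, -0.2564, 0.1785]
eef_rot: [-179.9, 0.0, 40.0]
force: [-0.4, 0.9, 0.7]
grip_width: 0.003
```

```bash
python3 m.py wrist side; python3 - <<'E'
from h import *
c=cam('wrist'); save(c,'wrist8'); hsv=cv2.cvtColor(c['pixels'],cv2.COLOR_RGB2HSV).astype(int); m=(hsv[...,0]>100)&(hsv[...,0]<125)&(hsv[...,1]>150)&(hsv[...,2]>120)
vu=np.argwhere(m)[:,::-1];P=depthpts(c,vu);b=np.median(P,0);print('blue',b, 'extent',np.ptp(P,0))
uu,vv=np.meshgrid(np.arange(640),np.arange(400)); Q=depthpts(c,np.c_[uu.ravel(),vv.ravel()]); r=np.hypot(Q[:,0]-b[0],Q[:,1]-b[1])
for a in np.arange(0,30,2): 
    q=Q[(r>a/1e3)&(r<(a+2)/1e3)]; print(a,np.percentile(q[:,2],[10,50,90]).round(4))
save(cam('top'),'top8')
E
```

```text
wrist
   orange [ 0.43922017 -0.05648168  0.039     ]
   red [ 0.46716176 -0.08849434  0.059     ]
   n 291
   hub [ 0.4923752  -0.11836658]
   hubc ((0.4921911954879761, -0.11863602697849274), 0.017641481012105942)
   ang {'orange': np.float64(-49.33960633582832), 'arm_r': np.float64(-49.83421597512327), 'arm_e': np.float64(-50.543329435666415), 'off_r_mm': np.float64(0.7042307908661991), 'off_e_mm': np.float64(1.229983720416418), 'rad': np.float64(0.08157939123464689)}
side
   orange [ 0.43871781 -0.05103893  0.039     ]
   red [ 0.46430382 -0.07972987  0.059     ]
   n 24
   hub [ 0.49165586 -0.1105959 ]
   hubc ((0.49178194999694824, -0.10961715131998062), 0.016626616939902306)
   ang {'orange': np.float64(-48.36725399720258), 'arm_r': np.float64(-48.454131185017474), 'arm_e': np.float64(-58.309937267294366), 'off_r_mm': np.float64(0.12082356580528364), 'off_e_mm': np.float64(6.699152806877887), 'rad': np.float64(0.07968355345274405)}
{'time_s': np.float64(10.783), 'eef_pos': array([ 0.473, -0.256,  0.178]), 'eef_rot': array([-1.79951e+02,  8.00000e-03,  4.01350e+01]), 'force': array([ 0.066,  0.884, -0.156])}
blue [ 0.54843192 -0.23277099  0.05651567] extent [0.03236269 0.03824918 0.26696891]
0 [0.056  0.0567 0.0576]
2 [0.0556 0.0567 0.0575]
4 [0.0558 0.0567 0.0576]
6 [0.0557 0.0566 0.0575]
8 [0.0557 0.0566 0.0576]
10 [0.0557 0.0567 0.0575]
12 [0.0553 0.0562 0.0572]
14 [0.0461 0.0505 0.0555]
16 [0.0457 0.0466 0.0475]
18 [0.0457 0.0466 0.0474]
20 [0.0454 0.0464 0.0474]
22 [0.0339 0.0439 0.0463]
24 [0.0333 0.0343 0.0353]
26 [0.0322 0.034  0.0352]
28 [0.0315 0.0344 0.0354]
```

View pics/wrist8.png

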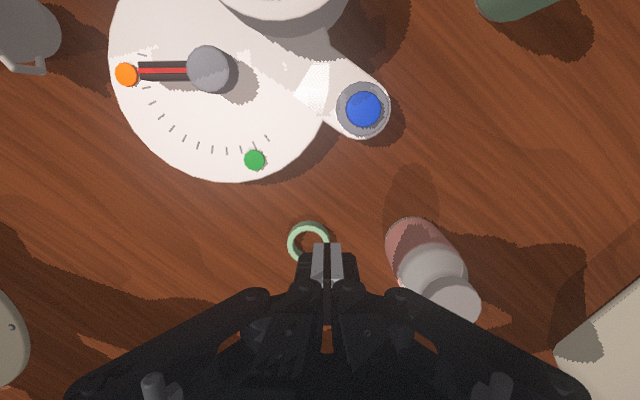

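View pics/top8.png

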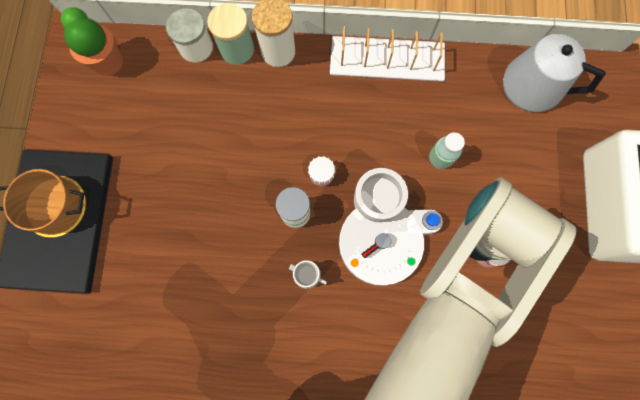

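The ring is at z = 0.0466, well below where the press stopped, so the button itself reached the end of its travel. It is back up at 0.0566, and the pointer is within about 1 mm of the orange mark by the wrist camera. Nothing has moved.

```bash
python3 -c "
from workcell import arm
print(arm.sign_off())"
```

```text
the job is handed in; nothing more can be done
None
```

The bottle warmer is set and started, and I handed the job in at about 11 s; no verdict came back. I pushed the pointer arm about 76° round to the orange mark from one side, with the shut fingers. Then I pressed the blue start button to its stop and lifted clear.

**Last checks:**
- **Pointer:** by the wrist camera, the arm's line passes 0.7–1.2 mm from the centre of the orange mark. By the side camera it is 0.1 mm, measured from the hub to the red stripe's centre. A fit along the red stripe in the side view gave 6.7 mm instead. I set that one aside because it used only 24 pixels and disagreed with every other reading.
- **Start button:** the press stopped firmly at z = 0.051 m with 13.6 N, about 5.7 mm below its rest height. The ring around the button is 4 mm lower, so it did not stop the press. The button is back up at its starting height.
- **Bystanders:** in the last top picture, the sage bottle, tin, pacifier box and jug look unmoved; I judged this by eye. The robot arm hid the rose bottle and collar there. The last wrist picture shows the bottle upright and the collar flat, but I did not measure any of the six positions.
- **Calibration:** the side camera places everything about 5–7 mm off in y from the other two, so I relied on the wrist and top cameras for positions.

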